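Zero the comparator on the master and swap in the sensor module

ROBOT

A 6-joint arm with a two-finger parallel gripper is mounted at the origin on the work surface. World frame = base frame: x ahead of the robot, y to its left, z up, the work surface at z = 0. Lengths are in m, angles in rad, forces in N, time in s.
With the tool pointing down it reaches from about 0.325 to 0.9 m from the base axis. Payload 6.1 kg.
Tool frame: the origin (TCP) lies at the very end of the fingers, on their centre line; the grasp point (between the pads) lies 19 mm behind it; z points along the fingers, y is the direction in which the jaws open and shut (so a half turn about z gives the same grasp; the last joint's range is limited). The gripper opens to 87 mm and grips with 3 to 60 N. Pads are 19 mm wide; open, the fingers measure 117 mm over their backs; the gripper's body (75 mm by 190 mm) begins 51 mm behind the grasp point.
Start: joints at [1.091, 0.22, 1.526, -0, 1.395, -0.126], TCP at [0.217, 0.586, 0.19] pointing down, gripper open.
Joint ranges: [-2.98, 2.98], [-0.91, 2.08], [0.09, 2.57], [-1.24, 4.39], [0.2, 2.65], [-2.68, 2.68]. Speed limits (rad/s): [2.57, 2.57, 3.01, 3.14, 3.14, 3.14].

INTERFACE

Orientations are given as a unit quaternion [w, x, y, z].
In Python, from workcell import arm, planner, optics, spotter gives the robot as it stands. Calls block until the motion is done:
- arm.move_to(position, orientation): joint-space move of the TCP to a pose.
- arm.servo_line(position, velocity=0.15, attitude=None, guard=None): straight line of the TCP; attitude=None keeps the orientation; velocity is the mean speed in m/s. With guard (N) it stops when the force on the tool has changed by that much, and returns True; else False.
- arm.goto_joints(angles): joint-space move.
- arm.gripper_open() and arm.close_gripper(effort=None): open the fingers fully, or close them until they stop; effort is the grip in N (None keeps the last).
- arm.dwell(seconds).
- planner.ik(position, orientation): joint angles nearest the present ones, or None.
- arm.observe(): the state.
- optics.grab_frame(name): name is "side" or "top"; returns (picture, depth): 400x640x3 uint8, red, green, blue; 400x640 float32, m along the optical axis (not along the pixel's ray), 0 where there is no reading.
- optics.camera_model(name): a dict with "mtx" (3x3 intrinsics, pixels), "R" (3x3) and "t" (3): a world point X has camera coordinates R X + t. Camera axes: x right, y down, z forward; pixel columns grow to the right and rows downward; lengths in m; the calibration is good to about 2 mm. A picture is of the moment at which its call begins. camera_model takes no time and is no camera call.
A pose or a line that the arm cannot do raises arm.PlanningError and nothing moves.
- arm.job_done(): hands the job in, once; it reports no verdict.
Trained networks look in the newest picture that a camera, given by its name, has taken for a name from the list of things; names that differ only in an ending like _2 or _b are one class to them, and where a whole thing is asked for, a point or a joint stands for the part that bears it (a point fixed in the world has none). Each returns a list of dicts, best first, with "conf" (0 to 1); they miss things now and then, are a little off and sometimes report something else, mostly with a low value. They report only what shows in the picture. A call takes as long as a camera call. They do not tell look-alikes from the thing itself.
- spotter.boxes_of(camera, target): "box" ([left, top, width, height] in pixels, round what is visible of it).
- spotter.silhouettes(camera, target): "region" (400x640 bool, what is visible of it) and "box" ([left, top, width, height] in pixels, round what is visible of it).
- spotter.mark_of(camera, target): "position" ([column, row] in pixels: a listed point, or the origin of a listed thing).
The state is a dict: "time_s": time; "q": joint angles; "joint_vel": joint speeds; "effort": joint torques, N m; "position": TCP position; "eef_rot": TCP orientation; "contact_force": force on the tool from outside, world axes, zero at the start; "torque": the same for the moment, N m; "grip_width": opening from 0.0 (shut) to 1.0 (fully open).
Only numpy, scipy, OpenCV 4.12 (cv2) and the standard library are available. Lean on these libraries where they do the work, as an engineer would, in place of code of your own. Each camera call takes 0.05 s, during which the arm holds its last target.

TASK

Zero the bench comparator on the master block that is in it: swing the yellow marker round until it points straight at the red needle's tip, and let go of it. Then take the master out and stand it upright on the blue mat, and stand the black sensor module upright between the gauge's jaws in its place: down on the bed, square against the fixed jaw and about centred on the plunger. Leave the marker where you set it, so that the needle comes back to it on the module, and do not disturb the other things on the bench.

Things in the scene. Friction and masses are not known exactly. Their poses are not given: they have to be found in the camera images.
- gauge: Blue and grey bench comparator, fixed, base 130 x 265 x 10 mm. Origin: at bench level under the middle of the measuring gap; z up; +y runs along the measuring axis from the fixed jaw to the plunger and dial; x runs across the jaws. Plunger housing: 60 mm wide, y = 36 to 68 mm, top z = 44 mm. Dial box: 126 mm wide, y = 70 to 204 mm, top z = 33 mm, face up, needle and marker over it.
- bed (a point): Middle of the top of the steel bed, 80 x 36 mm (gauge x, y), 15 mm above the bench, right over the gauge's origin. The block being gauged stands on it.
- fixed_jaw (a point): Point on the fixed jaw's face (the plane gauge y = -20 mm), at z = 33 mm. Both jaws are about 29 mm wide in x. Their upright faces end at z = 43 mm (plunger) and 48 mm (fixed jaw); above these, ramps lean outwards about 24 degrees, up to z = 57 mm (plunger) and 61 mm (fixed jaw), so a block gripped above them can be let down from above or drawn straight up.
- plunger (a joint): Sprung plunger, m along the gauge's +y: 0 with the 40 mm master in (its flat face at gauge y = +20 mm), -0.0025 with the gap empty (gap 37.5 mm); 0 again with the 40 mm module in. It pushes towards the fixed jaw with about 4 to 5 N and drives the needle.
- needle_tip (a point): Tip of the thin red needle on the face-up dial, 80 mm from the dial's pivot (which lies at x = 0, y = 80 mm, z = 38 mm of the gauge). It cannot be touched or pushed; the plunger drives it (0.05 rad, or 4 mm at the tip, per mm, clockwise from above as the plunger is pushed in). Where it stands with the master in differs each time.
- marker: Yellow zero marker that swings level about the dial's pivot on the outside of the scale and stays where it is left (about 1.5 N to move it at its post). Origin on the pivot; its +y runs from the pivot through its tip and post. Swings 0.55 rad either side of the gauge's +y.
- marker_tip (a point): Inner tip of the marker's pointer, 80 mm from the pivot at the needle's height; it coincides with the needle's tip when the marker is set.
- marker_post (a point): Top of the marker's upright black post with a yellow top: 16 mm in diameter, 42 mm tall, 106 mm from the pivot, its top at 82 mm above the bench; the foot it stands on, 18 x 22 mm, has its top 41 mm above the bench. It can be gripped from above or pushed.
- master: Bright aluminium master block with a brass band round its top, 60 x 40 x 80 mm (x, y, z), upright. Origin: centre of its underside. The 40 mm width is the one gauged. Its lowest 4 mm is 3 mm narrower all round. It starts in the gauge, its y along the gauge's y (either sense counts). About 0.4 kg.
- module: Black sensor module with a white panel and red dot on top and a round lens in its -x face, 60 x 40 x 80 mm (x, y, z), upright. Origin: centre of its underside. The 40 mm width is the one to gauge, and either face may go against the fixed jaw. Its lowest 4 mm is 3 mm narrower all round. It starts on the green mat. About 0.2 kg.
- blue_mat: Blue mat for the master, 110 x 110 mm, 4 mm thick, fixed. Origin: centre of its underside.
- green_mat: Green mat under the module, 110 x 110 mm, 4 mm thick, fixed. Origin: centre of its underside. It changes sides with the blue mat.
- flask: Bystander: white bottle with a blue cap, 56 mm in diameter, 130 mm tall. Origin: centre of its underside.
- driver: Bystander: screwdriver with a red handle, 180 mm long, lying. Origin: under its middle.
- tub: Bystander: grey open tub 120 x 90 x 50 mm. Origin: centre of its underside.
Not all that is in view belongs to the job. What is shaped like the module but orange is not meant. Of the things shaped like the blue_mat, the blue one is meant.

How it is judged:
On the way:
1. with the master in the gauge, the marker points at the needle's tip (within 4 mm) and has been let go (x of master in the frame of gauge between -0.014 and 0.014 m and y of master in the frame of gauge between -0.0022 and 0.0022 m and z of master in the frame of gauge below 0.0175 m and angle between master's own z axis and vertical below 0.06 rad and horizontal distance between marker_tip and needle_tip below 0.004 m and contact force between the fingers and marker below 0.1 N), for 0.3 s.
At the end, for the whole second after the job is handed in: Module upright on the bed, against the fixed jaw within 2.2 mm, square within 0.06 rad, within 14 mm of the jaws' middle, plunger pushed in; master upright on the blue mat within 40 mm of its middle; needle back at the marker within 6 mm; both blocks at rest (x of module in the frame of gauge between -0.014 and 0.014 m and y of module in the frame of gauge between -0.0022 and 0.0022 m and z of module in the frame of gauge below 0.0175 m and angle between each of module, master's own z axis and vertical below 0.06 rad and value of joint plunger above -0.0012 m and angle between the y axis of module and the y axis of gauge, either way round below 0.06 rad and linear speed of each of module, master below 0.02 m/s and horizontal distance between marker_tip and needle_tip below 0.006 m and horizontal distance between master and blue_mat below 0.04 m and height (world z) of master between 0.002 and 0.007 m); the robot touches nothing.
It fails at once if a bystander (flask, screwdriver or tub) is moved more than 20 mm (distance of any of flask, driver, tub from where it was at the start of the episode above 0.02 m).
It fails at once if the module or the master falls over (angle between any of module, master's own z axis and vertical above 0.8 rad).
It also fails if it takes over 64 s, if anything falls off the work surface, if the arm or the gripper's body presses on something with over 40 N, if the wrist force passes 120 N, or if a joint passes its speed limit or range.

## Working session

There is one attempt and no reset: what is moved stays moved. The work goes in short steps, each a Python script; the robot and the scene stay as the last script left them, time stands still between calls to the robot, and variables do not carry over. Pictures are saved under pics/ and viewed, and the job is handed in when it is done.

```bash
ls; mkdir -p pics
python3 - <<'E'
from workcell import arm, planner, optics, spotter
import cv2
for n in("top","side"):
    p,d=optics.grab_frame(n)
    cv2.imwrite(f"pics/{n}0.png",p[:,:,::-1])
    c=optics.camera_model(n); print(c)
    for t in ["gauge","bed","master","module","blue_mat","green_mat","needle_tip","marker_tip","marker_post","flask","driver","tub","fixed_jaw"]:
        r=spotter.mark_of(n,t); print(n,t,[( [round(float(v)) for v in x["position"]],round(float(x["conf"]),2)) for x in r[:3]])
print(arm.observe())
E
```

```text
pics
{'mtx': array([[395.05213314,   0.        , 310.58572882],
       [  0.        , 395.05213314, 202.79150077],
       [  0.        ,   0.        ,   1.        ]]), 'R': array([[ 0.02639496, -0.99961198,  0.00889904],
       [-0.98735711, -0.02746118, -0.15611476],
       [ 0.15629857, -0.00466588, -0.98769883]]), 't': array([-0.03474447,  0.60236822,  1.35150051])}
top gauge [([318, 225], 0.9)]
top bed [([320, 225], 0.73), ([213, 237], 0.42)]
top master [([321, 229], 0.79)]
top module [([212, 238], 0.82), ([168, 253], 0.59)]
top blue_mat [([443, 236], 0.72), ([395, 246], 0.64), ([276, 207], 0.51)]
top green_mat [([208, 237], 0.64), ([214, 239], 0.23)]
top needle_tip [([276, 208], 0.51)]
top marker_tip []
top marker_post [([273, 203], 0.37)]
top flask [([228, 177], 0.53)]
top driver [([378, 182], 0.76)]
top tub [([314, 144], 0.78)]
top fixed_jaw [([325, 230], 0.75)]
{'mtx': array([[459.10028285,   0.        , 324.39141592],
       [  0.        , 459.10028285, 202.7156414 ],
       [  0.        ,   0.        ,   1.        ]]), 'R': array([[ 0.93515357, -0.35373281,  0.01899748],
  
[... 703 characters left out ...]
64)]
{'time_s': 1.4, 'q': array([ 1.09089197e+00,  2.20390677e-01,  1.52648040e+00, -1.53007620e-05,
        1.39469431e+00, -1.26119095e-01]), 'joint_vel': array([ 1.65410692e-03, -1.25135010e-03, -1.07861566e-03,  6.85662871e-04,
        1.95954741e-05, -2.33028407e-03]), 'effort': array([ 5.34353421e-04, -4.94555819e+01, -3.87703693e+01,  7.00302771e-02,
        4.68682148e-02, -1.28658795e-05]), 'position': array([0.2165544 , 0.58628954, 0.19005381]), 'eef_rot': array([1.12572818e-05, 1.75970231e-01, 9.84395488e-01, 1.07653729e-05]), 'contact_force': array([-0.53285282,  0.51238562, -0.21359683]), 'torque': array([-0.02819412, -0.0635407 ,  0.00031318]), 'grip_width': 1.0028136413765252}
```

View pics/top0.png

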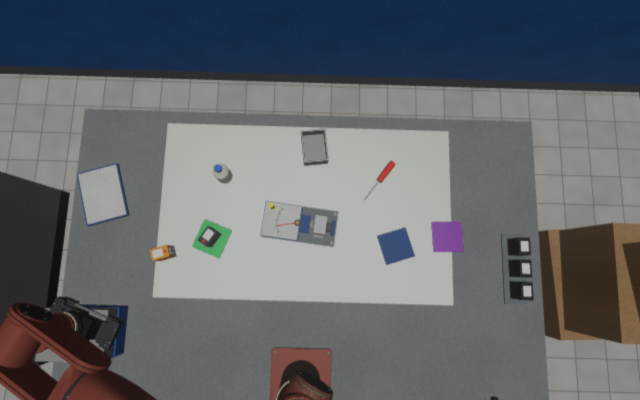

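View pics/side0.png

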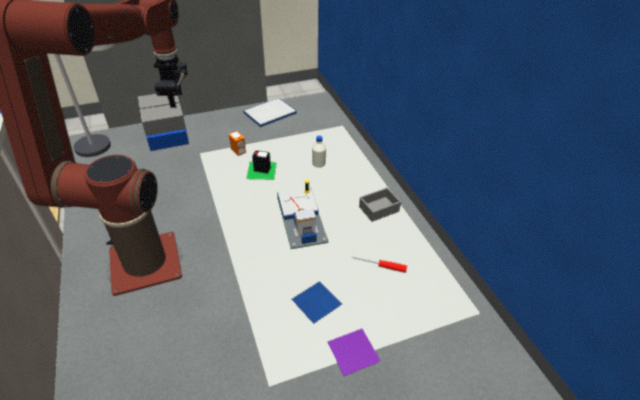

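Run:
```python
import cv2
p=cv2.imread("pics/top0.png"); cv2.imwrite("pics/topc.png",cv2.resize(p[130:290,150:350],None,fx=4,fy=3.75,interpolation=2)[:600,:800])
cv2.imwrite("pics/topc2.png",cv2.resize(p[160:270,250:397],None,fx=5.4,fy=5.4,interpolation=2)[:600,:800])
p=cv2.imread("pics/side0.png"); cv2.imwrite("pics/sidec.png",cv2.resize(p[120:270,210:410],None,fx=4,fy=4,interpolation=2)[:600,:800])
```

```text
(no output)
```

View pics/topc2.png

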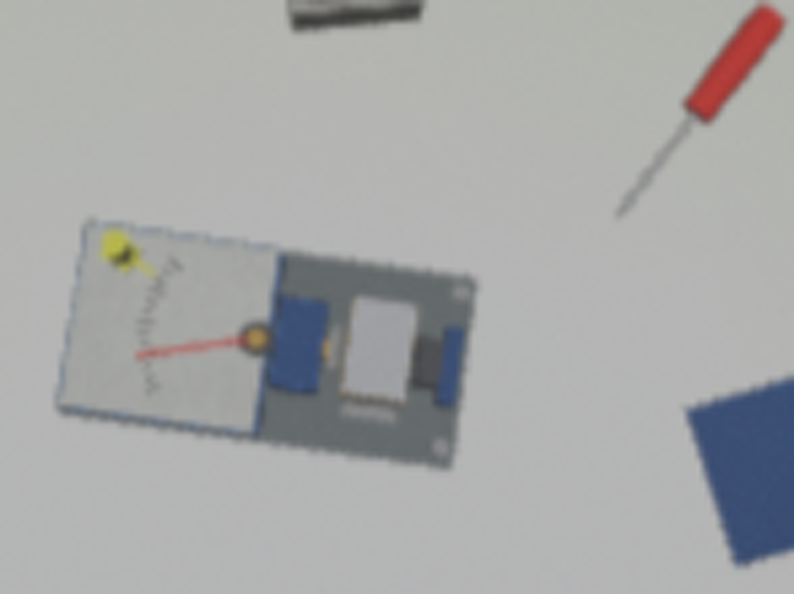

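View pics/sidec.png

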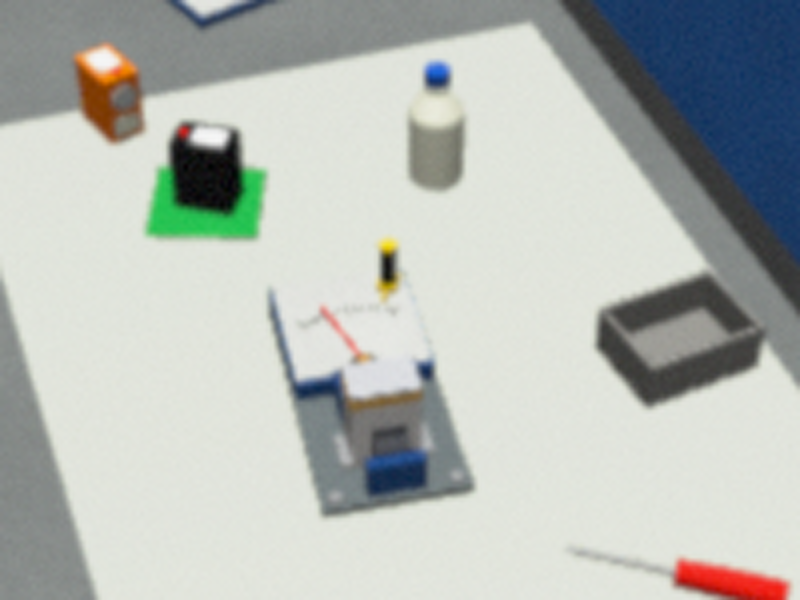

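Top view: the gauge lies around (300,225) with the dial to the left (world +y). The needle tip is near (276,226) and the yellow post near (272,206). There are two module-shaped things: black (210,237) on the green mat and orange (163,253) off it. The black one with the white panel is meant. Of the mats, navy (396,246) and purple (447,237), the blue one is meant. Next I fit poses from silhouettes.

```bash
cat > h.py <<'E'
import numpy as np, cv2
from scipy.optimize import minimize, least_squares
from workcell import arm, planner, optics, spotter
C={n:optics.camera_model(n) for n in("top","side")}
def proj(n,X):
    c=C[n]; Y=np.atleast_2d(X)@c["R"].T+c["t"]; p=Y@c["mtx"].T; return p[:,:2]/p[:,2:]
def ray(n,px,z):
    c=C[n]; d=c["R"].T@np.linalg.inv(c["mtx"])@np.array([px[0],px[1],1.]); o=-c["R"].T@c["t"]
    return o+d*(z-o[2])/d[2]
def boxpts(p,lx,ly,z0,z1):
    x,y,a=p; c,s=np.cos(a),np.sin(a); r=[]
    for z in(z0,z1):
        for i,j in((-1,-1),(1,-1),(1,1),(-1,1)):
            u,v=i*lx/2,j*ly/2; r.append([x+c*u-s*v,y+s*u+c*v,z])
    return np.array(r)
S=8
def fit(masks,p0,lx,ly,z0,z1):
    crops={}
    for n,m in masks.items():
        ys,xs=np.where(m); a=[max(xs.min()-6,0),max(ys.min()-6,0),xs.max()+7,ys.max()+7]
        M=np.kron(m[a[1]:a[3],a[0]:a[2]].astype(np.uint8),np.ones((S,S),np.uint8)); crops[n]=(a,M)
    def cost(p):
        s=0
        for n,(a,M) in crops.items():
            q=(proj(n,boxpts(p,lx,ly,z0,z1))-[a[0]-.5,a[1]-.5])*S-.5
            h=cv2.convexHull(np.round(q*16).astype(np.int32)); I=np.zeros_like(M); cv2.fillConvexPoly(I,h,1,shift=4)
            s+=(I!=M).sum()/M.sum()
        return s/len(crops)
    best=None
    for a in np.arange(0,np.pi,np.pi/8):
        r=minimize(cost,[p0[0],p0[1],a],method="Nelder-Mead",options=dict(initial_simplex=[[p0[0],p0[1],a],[p0[0]+.01,p0[1],a],[p0[0],p0[1]+.01,a],[p0[0],p0[1],a+.2]],xatol=1e-5,fatol=1e-5))
        if best is None or r.fun<best.fun: best=r
    return best.x,best.fun
E
cat > a.py <<'E'
from h import *
for n in("top","side"): optics.grab_frame(n)
def sil(n,t,i=0):
    r=spotter.silhouettes(n,t); print(n,t,[(list(np.round(x["box"]).astype(int)),round(float(x["conf"]),2)) for x in r[:4]]); return r
out={}
for t in("module","master","blue_mat","green_mat","gauge"):
    out[t]={n:sil(n,t) for n in("top","side")}
import pickle; pickle.dump(out,open("sil.pkl","wb"))
E
python3 a.py
```

```text
top module [([np.int64(200), np.int64(228), np.int64(19), np.int64(20)], 0.83), ([np.int64(149), np.int64(244), np.int64(29), np.int64(18)], 0.74)]
side module [([np.int64(251), np.int64(148), np.int64(23), np.int64(26)], 0.83), ([np.int64(231), np.int64(132), np.int64(13), np.int64(23)], 0.68)]
top master [([np.int64(313), np.int64(213), np.int64(15), np.int64(22)], 0.47), ([np.int64(262), np.int64(199), np.int64(77), np.int64(47)], 0.26)]
side master [([np.int64(296), np.int64(209), np.int64(20), np.int64(27)], 0.94)]
top blue_mat [([np.int64(377), np.int64(228), np.int64(37), np.int64(35)], 0.83), ([np.int64(431), np.int64(220), np.int64(32), np.int64(29)], 0.69)]
side blue_mat [([np.int64(330), np.int64(326), np.int64(51), np.int64(50)], 0.87), ([np.int64(288), np.int64(282), np.int64(56), np.int64(41)], 0.64), ([np.int64(365), np.int64(260), np.int64(42), np.int64(11)], 0.22)]
top green_mat [([np.int64(189), np.int64(218), np.int64(40), np.int64(42)], 0.85)]
side green_mat [([np.int64(247), np.int64(162), np.int64(31), np.int64(17)], 0.81)]
top gauge [([np.int64(314), np.int64(213), np.int64(13), np.int64(22)], 0.63), ([np.int64(261), np.int64(202), np.int64(78), np.int64(45)], 0.61)]
side gauge [([np.int64(278), np.int64(179), np.int64(50), np.int64(70)], 0.75)]
```

```bash
cat > b.py <<'E'
from h import *
import pickle
o=pickle.load(open("sil.pkl","rb"))
np.set_printoptions(precision=4,suppress=True)
def run(t,idx,z0,z1,lx,ly):
    m={n:o[t][n][i]["region"] for n,i in idx.items()}
    n="top" if "top" in m else "side"; ys,xs=np.where(m[n]); p0=ray(n,(xs.mean(),ys.mean()),(z0+z1)/2)
    for sub in ([m]+[{k:v} for k,v in m.items()]):
        print(t,list(sub),*fit(sub,p0,lx,ly,z0,z1))
run("module",dict(top=0,side=0),.004,.084,.06,.04)
run("master",dict(top=0,side=0),.015,.095,.06,.04)
run("blue_mat",dict(top=0,side=1),0,.004,.11,.11)
# gauge corners, top crop
P=dict(top=([[63,204,33],[63,70,33],[-63,70,33],[-63,204,33],[30,68,44],[30,36,44],[-30,36,44],[-30,68,44],[0,80,38]],
 np.array([[90,222],[282,254],[258,433],[60,408],[278,297],[330,303],[320,393],[270,388],[257,338]])/5.4+[250,160]-.4))
def res(p,keys=P):
    a=p[2]; R=np.array([[np.cos(a),-np.sin(a),0],[np.sin(a),np.cos(a),0],[0,0,1]]); r=[]
    for n in keys:
        X=np.array(P[n][0])/1000.@R.T+[p[0],p[1],0]; r.append(proj(n,X)-P[n][1])
    return np.concatenate(r).ravel()
r=least_squares(res,[.5,0,-.1]); print("gauge",r.x); print(r.fun.reshape(-1,2))
E
python3 b.py
```

```text
module ['top', 'side'] [ 0.4739  0.3339 -0.6131] 0.0995132723916674
module ['top'] [ 0.4743  0.3333 -0.6134] 0.09158266129032258
module ['side'] [0.4736 0.3355 2.6252] 0.09839066757493188
master ['top', 'side'] [ 0.5241 -0.0507  3.0194] 0.18457034472517683
master ['top'] [ 0.5248 -0.0513  3.0232] 0.08460698689956332
master ['side'] [ 0.5246 -0.0485  3.0354] 0.27274874055415615
blue_mat ['top', 'side'] [ 0.4635 -0.3277  1.8677] 0.06218525930588642
blue_mat ['top'] [ 0.4642 -0.3278  1.8704] 0.048504301355578726
blue_mat ['side'] [ 0.4631 -0.3273  1.8881] 0.07219681571815718
gauge [ 0.5239 -0.0529 -0.1103]
[[-0.7501 -0.1596]
 [ 0.7867 -0.9882]
 [ 0.245   0.8855]
 [-0.6973  0.3036]
 [ 0.7512 -0.1892]
 [ 0.0943 -0.0647]
 [-0.3834  0.0872]
 [-0.1567 -0.2358]
 [ 0.1162  0.309 ]]
```

View pics/topc.png

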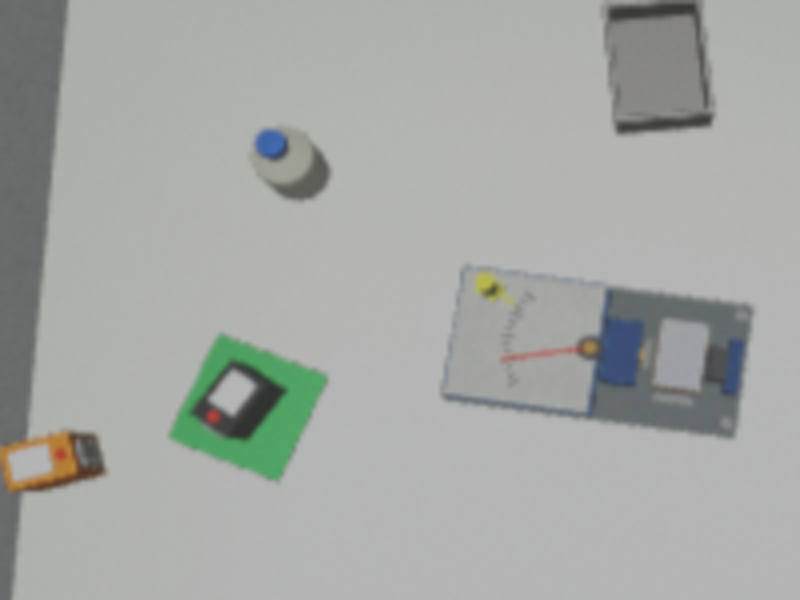

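The crop confirms it: black body, white panel, red dot, on the green mat; the orange one is off the mat. Next I measure the needle and marker angles.

```bash
cat > nd.py <<'E'
from h import *
np.set_printoptions(precision=4,suppress=True)
G=np.array([.5240,-.0523,0]); GA=-.1105
def Rz(a): return np.array([[np.cos(a),-np.sin(a),0],[np.sin(a),np.cos(a),0],[0,0,1]])
def g2w(v): return Rz(GA)@(np.array(v,float))+G
def w2g(v): return Rz(GA).T@(np.array(v)-G)
PIV=g2w([0,.08,.038])
def analyze(n,im):
    im=im.astype(int); r,g,b=im[...,0],im[...,1],im[...,2]
    c=proj(n,PIV)[0]; yy,xx=np.mgrid[:400,:640]; near=np.hypot(xx-c[0],yy-c[1])<45
    out=[]
    for nm,w in(("needle",np.clip(r-(g+b)/2-25,0,None)*(abs(g-b)<45)),("yellow",np.clip(np.minimum(r,g)-b-35,0,None))):
        w=w*near; ys,xs=np.where(w>0); G3=np.array([w2g(ray(n,(x,y),.038)) for x,y in zip(xs,ys)]);
        if len(xs)==0: out.append((nm,None)); continue
        ww=w[ys,xs].astype(float)
        d=G3-[0,.08,.038]; rad=np.hypot(d[:,0],d[:,1]); sel=(rad>.03)&(rad<.085) if nm=="needle" else (rad>.07)&(rad<.13)
        ang=np.arctan2(-d[:,0],d[:,1])
        for k in np.argsort(rad[sel]) if 0 else []: pass
        A=np.average(ang[sel],weights=ww[sel]*rad[sel]) if sel.any() else None
        out.append((nm,A,sel.sum(),rad[sel].max() if sel.any() else 0))
        if nm=="yellow": print(n,"yellow px (r,ang,w)",[(round(rad[i]*1000),round(ang[i],2),int(ww[i])) for i in np.argsort(rad) if sel[i]][:25])
    # circle-fit: line of needle
    return out
if __name__=="__main__":
    import sys
    for n in("top","side"):
        p,_=optics.grab_frame(n); cv2.imwrite(f"pics/{n}_{sys.argv[1]}.png",p[:,:,::-1]); print(n,analyze(n,p), proj(n,PIV))
        for a in np.arange(-.5,.51,.25): pass
E
python3 nd.py 1
```

```text
top yellow px (r,ang,w) [(81, np.float64(-0.44), 1), (84, np.float64(-0.42), 9), (86, np.float64(-0.45), 9), (89, np.float64(-0.43), 21), (91, np.float64(-0.46), 3), (92, np.float64(-0.41), 8), (94, np.float64(-0.44), 41), (95, np.float64(-0.39), 3), (96, np.float64(-0.47), 28), (97, np.float64(-0.42), 39), (99, np.float64(-0.37), 37), (99, np.float64(-0.5), 24), (99, np.float64(-0.45), 33), (100, np.float64(-0.4), 18), (101, np.float64(-0.48), 23), (102, np.float64(-0.36), 20), (103, np.float64(-0.39), 10), (104, np.float64(-0.51), 13), (104, np.float64(-0.46), 10), (105, np.float64(-0.41), 8), (106, np.float64(-0.49), 33), (107, np.float64(-0.37), 4), (107, np.float64(-0.44), 48), (108, np.float64(-0.4), 32), (109, np.float64(-0.52), 30)]
top [('needle', np.float64(0.22337590194259996), np.int64(25), np.float64(0.07864197643896871)), ('yellow', np.float64(-0.4464486596607642), np.int64(43), np.float64(0.12229829221618627))] [[297.1421 222.4726]]
side yellow px (r,ang,w) [(85, np.float64(-0.41), 19), (85, np.float64(-0.45), 16), (90, np.float64(-0.39), 32), (91, np.float64(-0.43), 49), (92, np.float64(-0.47), 6), (95, np.float64(-0.35), 11), (96, np.float64(-0.38), 57), (96, np.float64(-0.42), 83), (97, np.float64(-0.46), 50), (98, np.float64(-0.49), 27), (101, np.float64(-0.34), 35), (101, np.float64(-0.38), 83), (102, np.float64(-0.41), 97), (102, np.float64(-0.45), 93), (103, np.float64(-0.48), 65), (104, np.float64(-0.51), 11), (106, np.float64(-0.33), 29), (107, np.float64(-0.37), 43), (107, np.float64(-0.4), 34), (108, np.float64(-0.43), 35), (109, np.float64(-0.47), 35), (110, np.float64(-0.5), 13), (114, np.float64(-0.46), 7), (115, np.float64(-0.49), 15), (120, np.float64(-0.47), 4)]
side [('needle', np.float64(0.024145608968965386), np.int64(64), np.float64(0.08236314119104442)), ('yellow', np.float64(-0.4210428970135207), np.int64(25), np.float64(0.12041088125657856))] [[300.5312 209.764 ]]
```

Run:
```python
from nd import *
for n in("top","side"):
    im=cv2.imread(f"pics/{n}_1.png")[:,:,::-1].astype(int); r,g,b=im[...,0],im[...,1],im[...,2]
    w=np.clip(r-(g+b)/2-25,0,None)*(abs(g-b)<40); c=proj(n,PIV)[0]
    t=proj(n,PIV+Rz(GA)@[0,.08,0])[0]; 
    yy,xx=np.mgrid[:400,:640]; L=[]
    for y,x in zip(*np.where((w>0)&(np.hypot(xx-c[0],yy-c[1])<35))):
        d=w2g(ray(n,(x,y),.038))-[0,.08,.038]; 
        if d[1]>.012 and np.hypot(*d[:2])<.09: L.append((d[0],d[1],w[y,x]))
    L=np.array(L); rr=np.hypot(L[:,0],L[:,1]); an=np.arctan2(-L[:,0],L[:,1])
    for lo,hi in((.015,.03),(.03,.05),(.05,.065),(.065,.09)):
        s=(rr>lo)&(rr<hi)
        if s.any(): print(n,lo,s.sum(),np.average(L[s,:2],axis=0,weights=L[s,2]),np.average(an[s],weights=L[s,2]))
    s=rr>.0; p=np.polyfit(L[s,1],L[s,0],1,w=np.sqrt(L[s,2])); print("line slope ang",-np.arctan(p[0]),"offset x",p[1])
```

```text
top 0.015 5 [-0.0048  0.0225] 0.2132220907060578
top 0.03 9 [-0.0098  0.0383] 0.25093547623733053
top 0.05 8 [-0.0146  0.0558] 0.25480787113015324
top 0.065 5 [-0.0186  0.0702] 0.2589568173514015
line slope ang 0.2756813643339873 offset x 0.001205940182384001
side 0.015 9 [-0.006   0.0216] 0.2715428327968993
side 0.03 9 [-0.011   0.0387] 0.2737253702849334
side 0.05 7 [-0.0155  0.0557] 0.2721715676112541
side 0.065 8 [-0.0204  0.0703] 0.2823122876543857
line slope ang 0.2797698635561185 offset x 0.00017757290325970577
```

```bash
cat > mv.py <<'E'
from nd import *
from scipy.spatial.transform import Rotation as Ro
def quat(b):
    y=np.array([np.cos(b),np.sin(b),0]); z=np.array([0,0,-1.]); x=np.cross(y,z)
    q=Ro.from_matrix(np.column_stack([x,y,z])).as_quat(); return [q[3],q[0],q[1],q[2]]
def bestb(pos,b):
    c=[]
    for k in(-1,0,1):
        j=planner.ik(list(pos),quat(b+k*np.pi))
        if j is not None: c.append((abs(j[5]),b+k*np.pi,j))
    c.sort(key=lambda t:t[0]); return c[0][1]
def st(m=""):
    o=arm.observe(); print(m,"t",round(o["time_s"],2),o["position"],"F",o["contact_force"],"grip",round(o["grip_width"],3)); return o
def postpos(a,z): return PIV*[1,1,0]+Rz(GA)@[-.106*np.sin(a),.106*np.cos(a),0]+[0,0,z]
E
python3 - <<'E'
from mv import *
a0,a1=-.435,.27
b=bestb(postpos(-.1,.1),GA-.1)+.1-GA   # b = GA+a (+pi)
off=b
q=lambda a: quat(GA+a+off)
print(off, planner.ik(list(postpos(a0,.15)),q(a0)), planner.ik(list(postpos(a1,.055)),q(a1)))
arm.move_to(list(postpos(a0,.15)),q(a0)); st("above")
arm.servo_line(list(postpos(a0,.053)),velocity=.12,guard=8); st("down")
arm.close_gripper(effort=8); st("closed")
for a in np.linspace(a0,a1,8)[1:]: arm.servo_line(list(postpos(a,.053)),velocity=.06,attitude=q(a))
st("arc")
arm.gripper_open(); st("open")
arm.servo_line(list(postpos(a1,.15)),velocity=.2)
arm.move_to([.46,-.30,.22],quat(bestb([.46,-.30,.22],GA))); st("aside")
E
python3 nd.py 2
```

```text
-1.3877787807814457e-17 [ 0.0663  0.1907  1.6375 -0.      1.3134  0.6118] [ 0.1021  0.1418  1.8853 -0.      1.1144 -0.0574]
above t 4.25 [0.5877 0.1188 0.1501] F [ 0.4172  1.0243 -0.2095] grip 1.002
down t 5.21 [0.5886 0.1179 0.0539] F [ 0.7272  0.396  -0.1357] grip 1.001
closed t 6.73 [0.5878 0.1178 0.053 ] F [0.1775 0.0879 0.206 ] grip 0.011
arc t 9.01 [0.5165 0.1319 0.0531] F [0.1615 0.3564 0.2622] grip 0.006
open t 10.53 [0.516  0.1319 0.053 ] F [ 0.1969 -0.5844  0.4415] grip 0.998
aside t 12.78 [ 0.4603 -0.299   0.2195] F [0.6305 0.1483 0.309 ] grip 0.998
top yellow px (r,ang,w) [(81, np.float64(-0.44), 2), (84, np.float64(-0.42), 10), (86, np.float64(-0.45), 9), (89, np.float64(-0.43), 20), (91, np.float64(-0.46), 3), (92, np.float64(-0.41), 8), (94, np.float64(-0.44), 44), (95, np.float64(-0.39), 5), (96, np.float64(-0.47), 30), (97, np.float64(-0.42), 42), (99, np.float64(-0.37), 39), (99, np.float64(-0.5), 25), (99, np.float64(-0.45), 37), (100, np.float64(-0.4), 20), (101, np.float64(-0.48), 26), (102, np.float64(-0.36), 23), (103, np.float64(-0.39), 12), (104, np.float64(-
[... 690 characters left out ...]
np.float64(2.37), 8), (99, np.float64(-1.38), 8), (101, np.float64(-1.33), 3), (102, np.float64(-1.39), 6), (102, np.float64(2.4), 12), (104, np.float64(-1.35), 5), (105, np.float64(-1.41), 12), (106, np.float64(2.42), 2), (107, np.float64(-1.36), 15), (108, np.float64(-1.42), 20), (111, np.float64(-1.38), 23), (112, np.float64(-1.43), 14), (114, np.float64(-1.39), 16), (115, np.float64(-1.44), 10), (117, np.float64(-1.4), 13), (119, np.float64(-1.45), 7), (121, np.float64(-1.41), 12)]
side [('needle', np.float64(0.09177272647471753), np.int64(64), np.float64(0.0833743196666397)), ('yellow', np.float64(-1.1219804542021963), np.int64(29), np.float64(0.1272304579565805))] [[300.5312 209.764 ]]
```

Run:
```python
from nd import *
a=cv2.imread("pics/top_2.png")[170:280,220:380]; b=cv2.imread("pics/side_2.png")[130:270,210:410]
cv2.imwrite("pics/c2a.png",cv2.resize(a,None,fx=5,fy=5,interpolation=2)); cv2.imwrite("pics/c2b.png",cv2.resize(b,None,fx=4,fy=4,interpolation=2))
for n in C: print(n,proj(n,g2w([.0447,.1761,.082])),proj(n,g2w([.0447,.1761,.041])))
```

```text
top [[271.0615 204.508 ]] [[272.1001 206.2616]]
side [[306.8416 181.0814]] [[306.9178 189.7017]]
```

View pics/c2a.png

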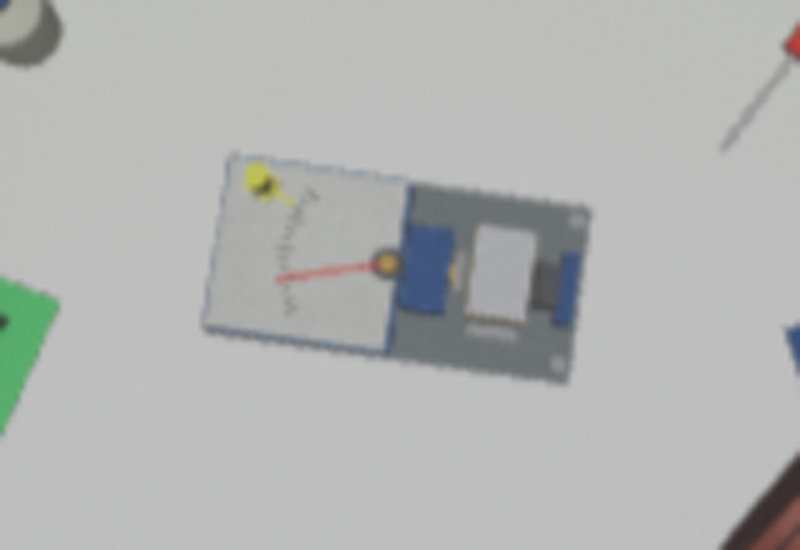

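View pics/c2b.png

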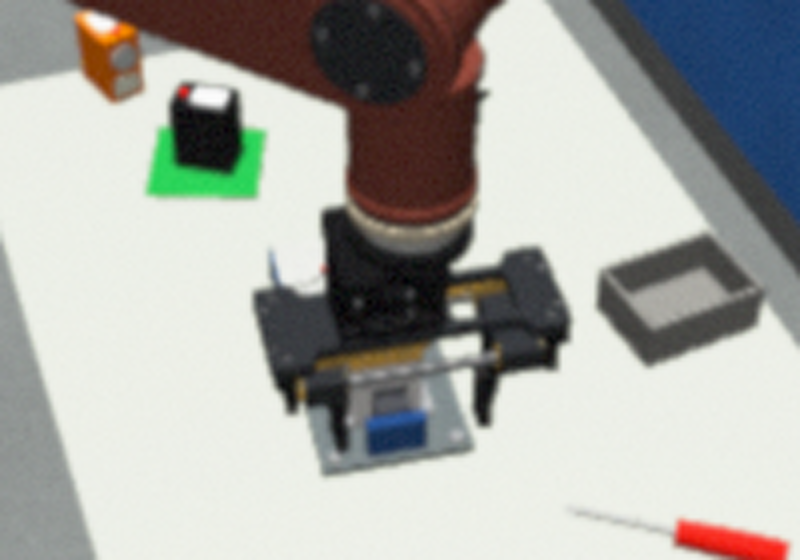

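Run:
```python
from mv import *
o=st(); R=Ro.from_quat(np.roll(o["eef_rot"],-1)).as_matrix(); print(R)
for n in C: print(n,proj(n,o["position"]),proj(n,[o["position"]+R[:,1]*s for s in(-.05,.05)]))
for n in C:
    p,d=optics.grab_frame(n)
    c=C[n]; 
    for X in (g2w([.0447,.1761,.082]),g2w([.0447,.1761,.041]),g2w([-.03,.18,.033]),[.75,.0,0],[.4,.1,0]):
        q=proj(n,X)[0]; u,v=np.round(q).astype(int); dd=d[v,u]; Y=np.array([(u-c["mtx"][0,2])/c["mtx"][0,0]*dd,(v-c["mtx"][1,2])/c["mtx"][1,1]*dd,dd]); print(n,X,c["R"].T@(Y-c["t"]))
p=cv2.imread("pics/top_2.png"); cv2.imwrite("pics/full2.png",p)
```

```text
t 12.88 [ 0.4605 -0.2989  0.2197] F [ 0.043  -0.0698 -0.0216] grip 1.005
[[ 0.1085  0.9941 -0.0002]
 [ 0.9941 -0.1085  0.0005]
 [ 0.0005 -0.0003 -1.    ]]
top [[401.5493 242.5737]] [[399.9234 258.9384]
 [403.1543 226.4192]]
side [[312.4291 245.1059]] [[294.2576 248.3418]
 [330.3136 241.9211]]
top [0.5878 0.1178 0.082 ] [0.5867 0.1183 0.0785]
top [0.5878 0.1178 0.041 ] [0.5826 0.1143 0.0827]
top [0.514  0.1299 0.033 ] [0.5147 0.1302 0.0306]
top [0.75, 0.0, 0] [ 0.7487 -0.0017 -0.0002]
top [0.4, 0.1, 0] [0.3999 0.0992 0.0048]
side [0.5878 0.1178 0.082 ] [ 0.436  -0.3298  0.4755]
side [0.5878 0.1178 0.041 ] [ 0.439  -0.3204  0.4401]
side [0.514  0.1299 0.033 ] [0.5137 0.1249 0.0359]
side [0.75, 0.0, 0] [ 0.7485 -0.0047  0.007 ]
side [0.4, 0.1, 0] [ 0.4002  0.1018 -0.0024]
```

View pics/full2.png

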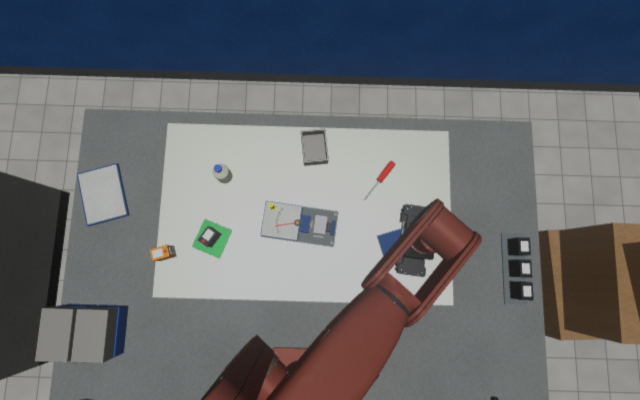

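Run:
```python
from mv import *
o=arm.observe(); R=Ro.from_quat(np.roll(o["eef_rot"],-1)).as_matrix()
im=cv2.imread("pics/side_2.png"); k=7; c=cv2.resize(im[185:265,265:355],None,fx=k,fy=k,interpolation=2)
for s in(-.0435,0,.0435):
    for h,col in((0,(0,0,255)),(.019,(0,255,0)),(.07,(255,0,255))):
        q=proj("side",o["position"]+R[:,1]*s+[0,0,h])[0]; cv2.circle(c,tuple(np.int32((q-[265,185]+.5)*k)),4,col,-1)
cv2.imwrite("pics/tip.png",c)
```

```text
(no output)
```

View pics/tip.png

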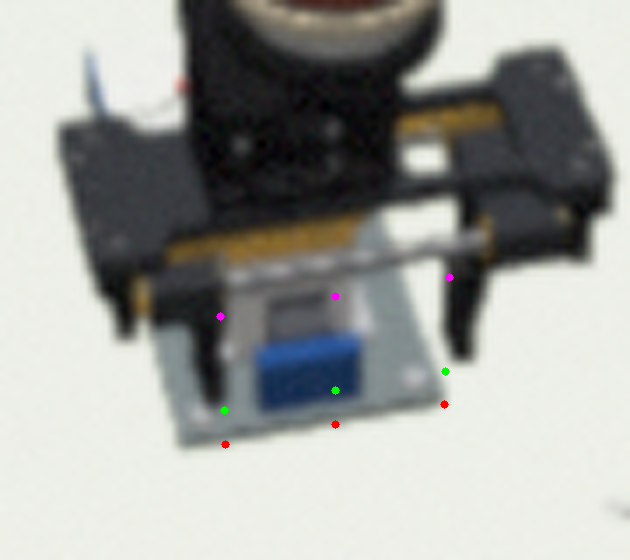

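Run:
```python
from mv import *
o=st()
def cloud(n):
    p,d=optics.grab_frame(n); c=C[n]; v,u=np.mgrid[:400,:640]; Y=np.stack([(u-c["mtx"][0,2])/c["mtx"][0,0]*d,(v-c["mtx"][1,2])/c["mtx"][1,1]*d,d],-1); W=(Y-c["t"])@c["R"]; W[d==0]=np.nan; return p,W
for n in C:
    p,W=cloud(n); X=W.reshape(-1,3); s=np.isfinite(X[:,0])&(abs(X[:,0]-o["position"][0])<.12)&(abs(X[:,1]-o["position"][1])<.12)&(X[:,2]>.15)
    X=X[s]; print(n,len(X))
    for lo in np.arange(.18,.40,.015):
        k=X[(X[:,2]>=lo)&(X[:,2]<lo+.015)]
        if len(k): print(round(lo,3),len(k),"min",k.min(0)[:2],"max",k.max(0)[:2],"med",np.median(k,0)[:2])
```

```text
t 12.97 [ 0.4605 -0.2991  0.2199] F [-0.0402 -0.1934 -0.6794] grip 1.002
top 5253
0.24 1 min [ 0.505  -0.3015] max [ 0.505  -0.3015] med [ 0.505  -0.3015]
0.27 5 min [ 0.5057 -0.2961] max [ 0.5139 -0.2933] med [ 0.5078 -0.2947]
0.3 1 min [ 0.5092 -0.3015] max [ 0.5092 -0.3015] med [ 0.5092 -0.3015]
0.315 2 min [ 0.5098 -0.2992] max [ 0.5394 -0.2696] med [ 0.5246 -0.2844]
0.33 78 min [ 0.3806 -0.3301] max [ 0.5494 -0.2526] med [ 0.5028 -0.2712]
0.345 121 min [ 0.364  -0.3298] max [ 0.5556 -0.2517] med [ 0.5146 -0.2729]
0.36 665 min [ 0.3642 -0.3294] max [ 0.5573 -0.2522] med [ 0.3998 -0.2895]
0.375 6 min [ 0.4108 -0.3002] max [ 0.4152 -0.2709] med [ 0.4129 -0.2806]
0.39 4 min [ 0.4106 -0.3011] max [ 0.4128 -0.2822] med [ 0.4116 -0.2915]
side 8757
0.24 4 min [ 0.4132 -0.3158] max [ 0.5095 -0.3034] med [ 0.4604 -0.3082]
0.255 34 min [ 0.4068 -0.317 ] max [ 0.5092 -0.2916] med [ 0.5023 -0.3062]
0.27 39 min [ 0.4061 -0.3176] max [ 0.512  -0.2965] med [ 0.5029 -0.307 ]
0.285 47 min [ 0.403  -0.3185] max [ 0.5166 -0.2962] med [ 0.5039 -0.3073]
0.3 19 min [ 0.4028 -0.3187] max [ 0.5116 -0.2965] med [ 0.5077 -0.3132]
0.315 34 min [ 0.3711 -0.3462] max [ 0.5419 -0.2979] med [ 0.5058 -0.329 ]
0.33 300 min [ 0.3699 -0.3477] max [ 0.5415 -0.2754] med [ 0.4707 -0.3304]
0.345 376 min [ 0.3632 -0.3476] max [ 0.5489 -0.2624] med [ 0.4953 -0.3239]
0.36 895 min [ 0.3626 -0.3501] max [ 0.5576 -0.2541] med [ 0.4407 -0.3114]
0.375 146 min [ 0.4081 -0.3262] max [ 0.4745 -0.2751] med [ 0.4373 -0.3174]
0.39 95 min [ 0.4082 -0.3248] max [ 0.4739 -0.2763] med [ 0.4385 -0.3178]
```

The grasp closed on nothing: the marker hasn't moved, and depth shows the fingertips about 25 mm higher than the reported TCP. I'll measure that offset with a guarded touch on the bare bench.

Run:
```python
from mv import *
b=bestb([.40,.12,.1],0)
arm.move_to([.40,.12,.06],quat(b)); st("above")
print(arm.servo_line([.40,.12,-.035],velocity=.05,guard=5)); st("touch")
arm.servo_line([.40,.12,.04],velocity=.2)
```

```text
above t 14.73 [0.4011 0.1195 0.0606] F [-0.037   0.7649  0.7046] grip 1.001
True
touch t 16.43 [ 0.3999  0.12   -0.0321] F [-2.2864 -0.3309  6.0926] grip 1.004
```

Contact came at a reported z of -0.032, so the real tips sit about 31 mm above the reported TCP. I'll correct for that and redo the marker.

```bash
sed -i 's/^def postpos.*$/DZ=.0315\ndef postpos(a,z): return PIV*[1,1,0]+Rz(GA)@[-.106*np.sin(a),.106*np.cos(a),0]+[0,0,z-DZ]/' mv.py
python3 - <<'E'
from mv import *
a0,a1=-.435,.27
q=lambda a: quat(GA+a)
arm.move_to(list(postpos(a0,.125)),q(a0)); st("above")
print(arm.servo_line(list(postpos(a0,.052)),velocity=.15,guard=8)); st("down")
arm.close_gripper(effort=8); o=st("closed")
if o["grip_width"]>.08:
    for a in np.linspace(a0,a1,8)[1:]: arm.servo_line(list(postpos(a,.052)),velocity=.07,attitude=q(a))
    st("arc")
arm.gripper_open(); st("open")
arm.servo_line(list(postpos(a1,.14)),velocity=.25)
E
```

```text
above t 17.74 [0.5854 0.1178 0.0909] F [-0.3166 -0.3694  0.5373] grip 0.996
False
down t 18.38 [0.5877 0.118  0.021 ] F [-0.3861 -0.1044 -0.6732] grip 1.003
closed t 19.52 [0.5877 0.1179 0.0204] F [-1.1193  1.7511  0.3826] grip 0.18
arc t 21.62 [0.5162 0.1317 0.0205] F [-0.9294 -1.9132 -1.1602] grip 0.181
open t 22.95 [0.516  0.1318 0.0205] F [-0.0139  0.4782  0.423 ] grip 1.001
```

Run:
```python
from mv import *
p=g2w([0,0,.14-DZ]); arm.move_to(list(p),quat(GA)); st("premaster")
for n in C:
    im,_=optics.grab_frame(n); cv2.imwrite(f"pics/{n}_3.png",im[:,:,::-1])
    c=(im[170:280,220:380] if n=="top" else im[130:270,210:410])[:,:,::-1]; cv2.imwrite(f"pics/{n}c3.png",cv2.resize(c,None,fx=5 if n=="top" else 4,fy=5 if n=="top" else 4,interpolation=2))
```

```text
premaster t 24.22 [ 0.5232 -0.0515  0.1074] F [-0.5766  0.9127 -0.1894] grip 0.996
```

View pics/topc3.png

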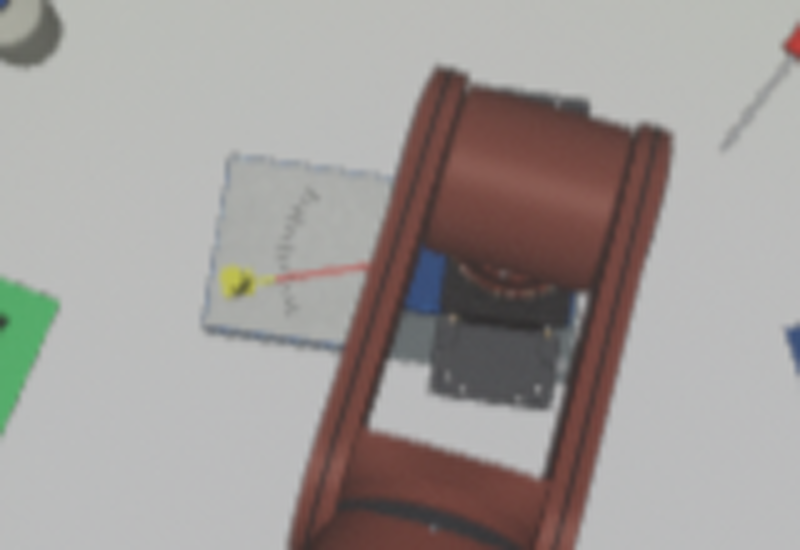

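View pics/sidec3.png

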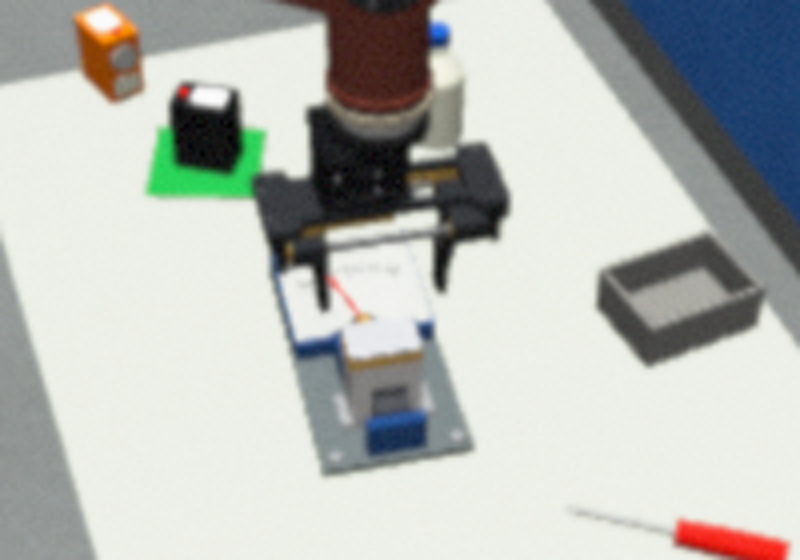

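Top crop: the yellow pointer (260,282) meets the needle tip (277,279) in line. A quick numeric check follows.

Run:
```python
from mv import *
im=cv2.imread("pics/top_3.png")[:,:,::-1].astype(int); r,g,b=im[...,0],im[...,1],im[...,2]
N=np.clip(r-(g+b)/2-25,0,None)*(abs(g-b)<40); Y=np.clip(np.minimum(r,g)-b-20,0,None)
for nm,w,lo,hi in(("needle",N,.045,.06),("needle",N,.06,.085),("yellow",Y,.07,.093),("yellow",Y,.093,.118)):
    L=[]
    for y,x in zip(*np.where(w>0)):
        d=w2g(ray("top",(x,y),.038))-[0,.08,.038]; rad=np.hypot(d[0],d[1])
        if lo<rad<hi and d[1]>0: L.append((np.arctan2(-d[0],d[1]),w[y,x]))
    if L: L=np.array(L); print(nm,lo,hi,len(L),np.average(L[:,0],weights=L[:,1]))
```

```text
needle 0.045 0.06 30 0.7940096544245904
needle 0.06 0.085 54 1.207248324645087
yellow 0.07 0.093 7 0.2594642400765272
yellow 0.093 0.118 44 0.24324960597737075
```

Run:
```python
from mv import *
g=lambda z:list(g2w([0,0,z-DZ]))
print(arm.servo_line(g(.055),velocity=.15,guard=8)); st("down")
arm.close_gripper(effort=30); o=st("closed")
if not .6<o["grip_width"]<.8: raise SystemExit
arm.servo_line(g(.10),velocity=.1); arm.servo_line(g(.15),velocity=.2); st("lifted")
B=np.array([.4638,-.3277]); b=bestb([*B,.12-DZ],GA-.3)
arm.move_to([*B,.10-DZ],quat(b)); st("over mat")
print(arm.servo_line([*B,.043-DZ],velocity=.07,guard=5)); st("down")
arm.gripper_open(); arm.servo_line([*B,.15-DZ],velocity=.25); st("up")
```

```text
False
down t 25.03 [ 0.5246 -0.052   0.0241] F [0.0976 0.8433 0.207 ] grip 1.0
closed t 25.62 [ 0.5228 -0.0522  0.0237] F [-4.975   0.3247  5.0789] grip 0.69
lifted t 26.62 [ 0.5242 -0.0523  0.1182] F [ 0.5383 -0.108  -5.3492] grip 0.689
over mat t 27.73 [ 0.464  -0.3264  0.068 ] F [-0.3781 -0.4464 -5.2697] grip 0.688
True
down t 28.48 [ 0.4627 -0.3267  0.0125] F [-1.0286  0.9587  3.708 ] grip 0.689
up t 29.84 [ 0.4639 -0.3278  0.1189] F [-0.4251  0.206  -0.4439] grip 1.001
```

Run:
```python
from mv import *
M=[.4741,.3338]; b=bestb([*M,.1],-.613); print(b)
arm.move_to([*M,.13-DZ],quat(b)); st("above")
print(arm.servo_line([*M,.044-DZ],velocity=.15,guard=6)); st("down")
arm.close_gripper(effort=25); o=st("closed")
if not .6<o["grip_width"]<.8: raise SystemExit
arm.servo_line([*M,.16-DZ],velocity=.2)
p=g2w([0,0,.145-DZ]); bb=GA if abs(b-GA)<1.6 else bestb(p,GA)
arm.move_to(list(p),quat(bb)); st("over gauge")
for n in C:
    im,_=optics.grab_frame(n); cv2.imwrite(f"pics/{n}_4.png",im[:,:,::-1])
im=cv2.imread("pics/side_4.png")[150:270,240:400]; cv2.imwrite("pics/sidec4.png",cv2.resize(im,None,fx=5,fy=5,interpolation=2))
```

```text
-0.613
above t 32.2 [0.4746 0.3331 0.0985] F [-0.4543  0.4102 -0.6255] grip 1.001
False
down t 32.92 [0.4748 0.334  0.0132] F [ 0.037  -0.0277 -0.1306] grip 1.002
closed t 33.52 [0.4745 0.3339 0.013 ] F [-0.5353 -0.5605  2.9751] grip 0.687
over gauge t 35.7 [ 0.5238 -0.0515  0.113 ] F [-0.4131  0.1877 -2.8507] grip 0.689
```

View pics/sidec4.png

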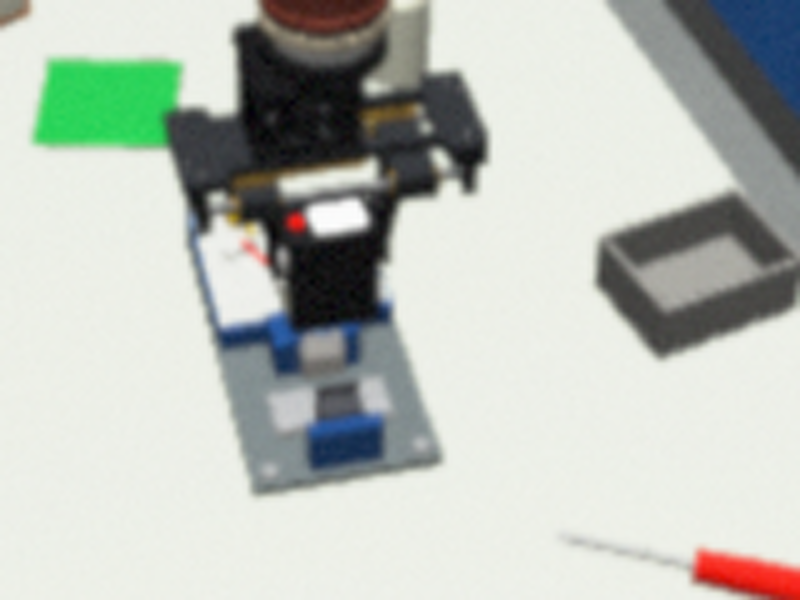

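View pics/side_4.png

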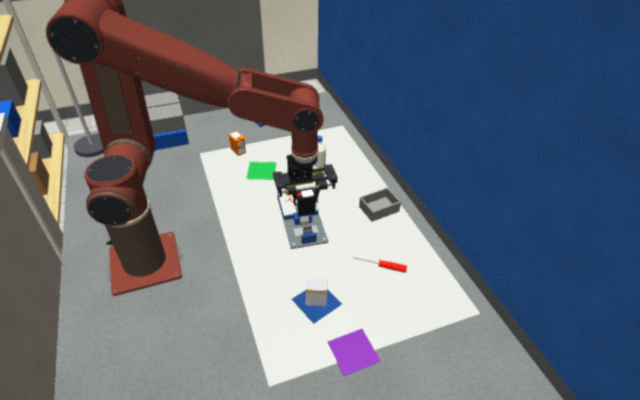

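The module (top at (333,218) in the crop) is held square over the gap, and the master stands upright on the blue mat at (316,293). Before lowering, I check the module's y offset in the grip.

Run:
```python
from mv import *
im=cv2.imread("pics/side_4.png"); k=9; o=np.array([285,180]); c=cv2.resize(im[180:240,285:355],None,fx=k,fy=k,interpolation=2)
X=boxpts([*g2w([0,0,0])[:2],GA],.06,.04,.105,.185)
for q in proj("side",X): cv2.circle(c,tuple(np.int32((q-o+.5)*k)),3,(0,255,0),-1)
cv2.imwrite("pics/ov4.png",c)
```

```text
(no output)
```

View pics/ov4.png

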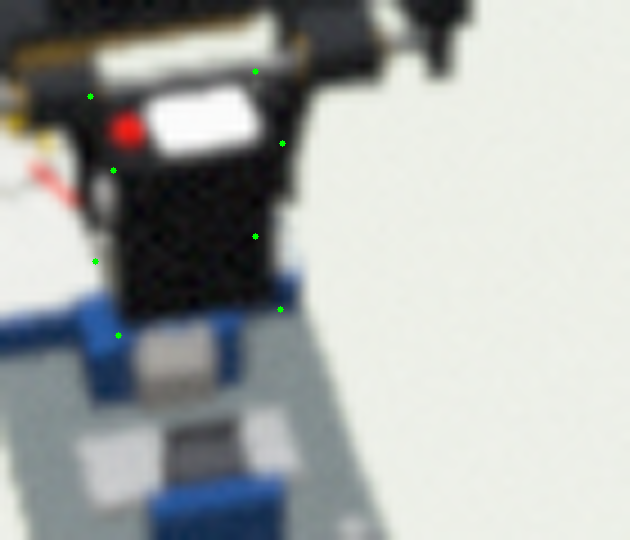

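Run:
```python
from mv import *
g=lambda z:list(g2w([0,0,z-DZ]))
print(arm.servo_line(g(.100),velocity=.15,guard=15)); st("a")
print(arm.servo_line(g(.0545),velocity=.05,guard=15)); st("down")
im,_=optics.grab_frame("side"); im=im[:,:,::-1]; cv2.imwrite("pics/side_5.png",im); cv2.imwrite("pics/sidec5.png",cv2.resize(im[160:260,260:360],None,fx=6,fy=6,interpolation=2))
```

```text
False
a t 36.25 [ 0.5237 -0.0518  0.0683] F [ 0.4499 -0.5863 -1.9637] grip 0.692
True
down t 36.74 [ 0.5259 -0.0508  0.0525] F [2.0626 1.5619 0.3755] grip 0.691
```

View pics/sidec5.png

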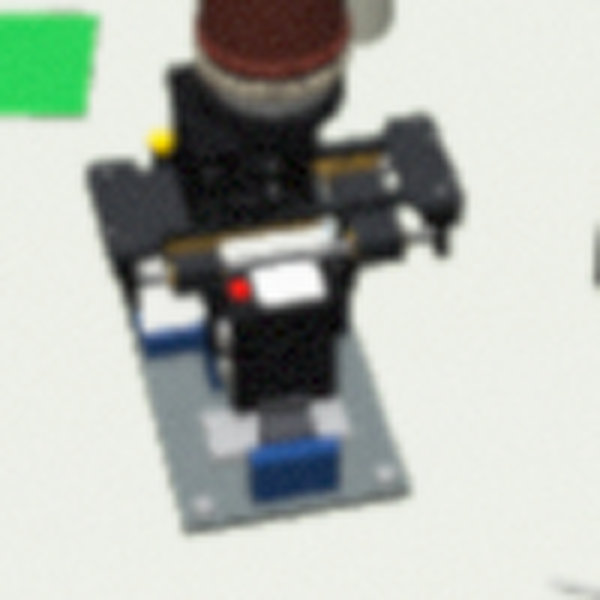

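Run:
```python
from mv import *
arm.dwell(.1)
for i in range(3):
    o=st(); print("gauge F",Rz(GA).T@o["contact_force"],"T",o["torque"],"pos",w2g(o["position"]))
    arm.dwell(.05)
```

```text
t 36.89 [ 0.5256 -0.0508  0.0526] F [2.8099 1.7279 1.7623] grip 0.691
gauge F [2.6023 2.0272 1.7623] T [ 0.1515 -0.469   0.0028] pos [0.0015 0.0016 0.0526]
 t 36.94 [ 0.5255 -0.0508  0.0526] F [2.7745 1.0471 0.3222] grip 0.691
gauge F [2.6421 1.3467 0.3222] T [ 0.1606 -0.5587  0.0304] pos [0.0014 0.0016 0.0526]
 t 36.99 [ 0.5254 -0.0508  0.0526] F [2.2767 2.2156 1.9579] grip 0.688
gauge F [2.0185 2.4532 1.9579] T [ 0.1872 -0.5704  0.0279] pos [0.0013 0.0016 0.0526]
```

Run:
```python
from mv import *
g=lambda z,x=0.0005,y=.003:list(g2w([x,y,z-DZ]))
arm.close_gripper(effort=14)
arm.servo_line(g(.0865),velocity=.05); arm.dwell(.1); o=st("shift")
print(arm.servo_line(g(.0545),velocity=.03,guard=18)); arm.dwell(.1); o=st("down"); print("gauge F",Rz(GA).T@o["contact_force"],"pos",w2g(o["position"]))
im,_=optics.grab_frame("side"); im=im[:,:,::-1]; cv2.imwrite("pics/side_6.png",im); cv2.imwrite("pics/sidec6.png",cv2.resize(im[160:260,260:360],None,fx=6,fy=6,interpolation=2))
```

```text
shift t 37.61 [ 0.5236 -0.0494  0.0541] F [ 0.0419 -1.0322 -2.3914] grip 0.686
False
down t 38.92 [ 0.5243 -0.0491  0.023 ] F [-5.4254 -2.3794  5.5035] grip 0.686
gauge F [-5.1299 -2.9632  5.5035] pos [-0.0001  0.0032  0.023 ]
```

View pics/sidec6.png

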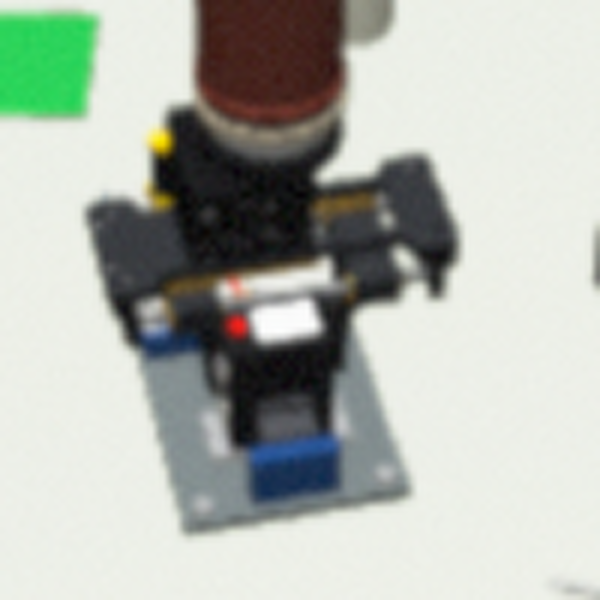

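Run:
```python
from mv import *
arm.gripper_open(); st("open")
arm.servo_line(list(g2w([0,.003,.15-DZ])),velocity=.2)
arm.move_to([.40,.35,.2],quat(bestb([.40,.35,.2],0))); st("aside")
for n in C:
    im,_=optics.grab_frame(n); im=im[:,:,::-1]; cv2.imwrite(f"pics/{n}_7.png",im)
    c=im[170:280,230:430] if n=="top" else im[160:330,240:400]; k=4 if n=="top" else 3.5
    cv2.imwrite(f"pics/{n}c7.png",cv2.resize(c,None,fx=k,fy=k,interpolation=2))
    for t in("module","master"):
        r=spotter.silhouettes(n,t); print(n,t,[(np.int32(x["box"]).tolist(),round(float(x["conf"]),2)) for x in r[:3]])
        if n=="top" or t=="module":
            for x in r[:2]:
                m=x["region"]; ys,xs=np.where(m); z0=.004 if t=="master" else .015
                p0=ray(n,(xs.mean(),ys.mean()),z0+.05); f=fit({n:m},p0,.06,.04,z0,z0+.08); print(f, w2g([*f[0][:2],0]), f[0][2]-GA)
```

```text
open t 39.75 [ 0.5248 -0.0494  0.023 ] F [-0.0757  0.142  -0.8951] grip 0.998
aside t 41.94 [0.4004 0.3491 0.1994] F [0.126  1.0983 0.4438] grip 0.999
top module [([314, 214, 9, 20], 0.76)]
(array([ 0.5246, -0.0509, -0.1188]), np.float64(0.06770833333333333)) [0.0004 0.0015 0.    ] -0.008307328571173153
top master [([388, 234, 22, 21], 0.87)]
(array([ 0.4647, -0.3273,  2.6611]), np.float64(0.10172639860139861)) [-0.0286 -0.2799  0.    ] 2.771607888864337
side module [([294, 207, 25, 25], 0.84), ([232, 133, 10, 23], 0.83)]
(array([ 0.5252, -0.048 , -0.1348]), np.float64(0.2416796875)) [0.0007 0.0044 0.    ] -0.024308121990571877
(array([0.4101, 0.4705, 1.8248]), np.float64(0.11069828990228013)) [-0.1709  0.5071  0.    ] 1.9352946262482935
side master [([306, 278, 21, 27], 0.58)]
```

View pics/topc7.png

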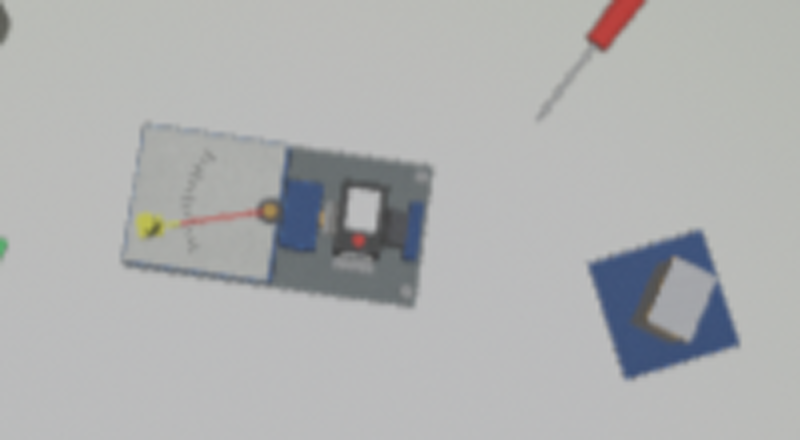

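View pics/sidec7.png

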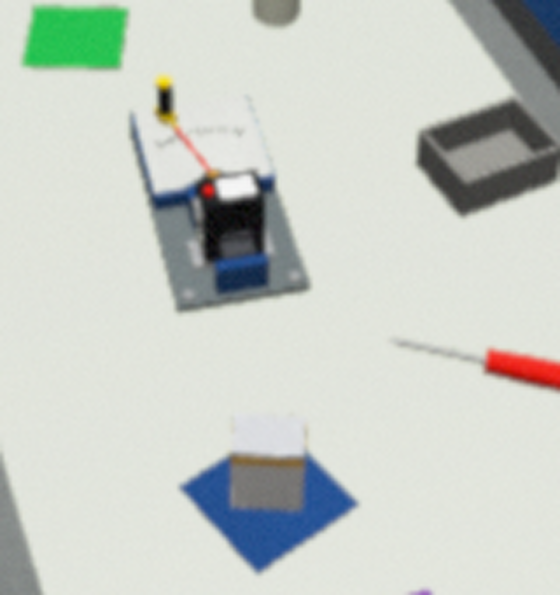

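The needle (183,223) meets the marker tip again, and the module stands between the jaws. Reading the needle angle (0.05 rad/mm) gives a precise check of seating.

Run:
```python
from mv import *
for f in("1","7"):
  for n in C:
    im=cv2.imread(f"pics/{n}_{f}.png")[:,:,::-1].astype(int); r,g,b=im[...,0],im[...,1],im[...,2]
    N=np.clip(r-(g+b)/2-25,0,None)*(abs(g-b)<40); Y=np.clip(np.minimum(r,g)-b-20,0,None); c=proj(n,PIV)[0]
    yy,xx=np.mgrid[:400,:640]; near=np.hypot(xx-c[0],yy-c[1])<45
    for nm,w,lo,hi in(("needle",N,.03,.05),("needle",N,.05,.065),("needle",N,.065,.085),("yellow",Y,.075,.093)):
        L=[]
        for y,x in zip(*np.where((w>0)&near)):
            d=w2g(ray(n,(x,y),.038))-[0,.08,.038]; rad=np.hypot(d[0],d[1])
            if lo<rad<hi and d[1]>.01: L.append((np.arctan2(-d[0],d[1]),w[y,x]))
        if L: L=np.array(L); print(f,n,nm,lo,len(L),round(np.average(L[:,0],weights=L[:,1]),3))
st()
```

```text
1 top needle 0.03 9 0.251
1 top needle 0.05 8 0.255
1 top needle 0.065 5 0.259
1 top yellow 0.075 8 -0.434
1 side needle 0.03 9 0.274
1 side needle 0.05 7 0.272
1 side needle 0.065 8 0.282
1 side yellow 0.075 10 -0.426
7 top needle 0.03 9 0.251
7 top needle 0.05 9 0.255
7 top needle 0.065 7 0.259
7 top yellow 0.075 7 0.26
7 side needle 0.03 9 0.274
7 side needle 0.05 7 0.272
7 side needle 0.065 8 0.282
7 side yellow 0.075 9 0.275
 t 42.24 [0.4004 0.3494 0.1998] F [ 0.7453 -0.2643  0.8566] grip 1.003
```

Run:
```python
from workcell import arm
arm.job_done()
```

```text
the job is handed in; nothing more can be done
```

I zeroed the marker on the master, stood the master on the blue mat and put the black module in the gauge. I then handed the job in at about 42 s of the 64 s allowed.

**What went wrong on the way**
- **Marker:** the first grip closed on nothing. The real fingertips sit about 31 mm above the reported TCP; I measured this with a guarded touch on the bench and corrected for it, and the second try worked.
- **Module:** the first time I lowered it, the 15 N guard stopped it on the jaw ramps. I moved it 3 mm towards the plunger with a lighter grip, and it then went down to the bed.

**Last checks**
- **Needle:** it reads the same as with the master in (0.259 rad from the top camera, 0.282 from the side).
- **Marker:** it stands at 0.260 rad (top) and 0.275 rad (side), so the tips are under 1 mm apart.
- **Module:** the top-view fit puts it at gauge x 0.4 mm, y 1.5 mm, square within 0.01 rad. The side-view fit disagreed, giving y 4.4 mm, but the fixed jaw hides part of the module there. I relied on the unchanged needle, which means the plunger is where it was with the master in.
- **Master:** it stands upright about 1 mm from the middle of the blue mat.
- **Bystanders:** they looked unmoved in the pictures, though I did not measure them.
- **Robot:** the gripper was clear of everything.

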